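# Feel for the catch and open the torch case

### The job

Open the flat steel torch case on the bench. With light pressure run a fingertip along the top of the closing bar at its front until you find the thumb notch, then push the catch plate in the notch right down so that the lid springs up, and let go of it. Leave the loose things around the case where they stand.

Things in the scene. Friction and masses are not known exactly. Their poses are not given: they have to be found in the camera images.
- case: Flat sheet-steel torch-set case, blue-grey enamel, fixed to the bench: 200 mm deep (its x), 400 mm wide (its y). Origin: centre of its underside, on the table; x points from its front (nearest the robot) to the hinge at the back, y left along the front, z up. The shut lid's top is 60 mm above the table, its front edge at x = -81 mm. The closing bar (bar_top) runs across the front.
- bar_top (a point): Point on the flat level top of the closing bar, midway along it, 74 mm above the table; axes as the case. It does NOT mark the notch. Bar: square-edged, same enamel, 34 mm wide (17 mm either side of this point in x), 200 mm long either way in y. Its top stands 14 mm above the lid behind it. Front and below in front: free air.
- bar_span (a point): Point on the bar's top 110 mm to the left (+y) of bar_top. One thumb notch is cut across the bar from front to back, 52 mm long in y, its middle anywhere within 58 mm either side of bar_top; its place changes every time and is not reported: feel or look for it. From here to the same distance on the right covers it; here the bar is solid. Axes as the case.
- catch (a joint): How far the catch plate is pushed straight down, in m: 0 at rest, 0.008 at its stop. The plate (48 mm in y, 30 mm in x, same enamel) fills the notch; at rest its top is 6 mm below the bar's top, so it ends level with the lid; the pressing fingertip must not overlap the lid. It springs back by itself; about 0.7 N to start it and 5 to 6 N at the stop. From about 0.005 it lets go of the lid.
- lid (a joint): Opening angle of the lid in rad: 0 shut, 1.75 fully open (leaning slightly back). It is hinged along the back of the case (x = +98 mm, 58 mm above the table), its front edge 179 mm from the hinge. A spring swings it up in 2 to 3 s once the catch is pushed, and keeps it open; shut, the catch holds it.
- gas_cup: Loose pink ceramic gas cup standing in front of the case, 27 mm across, 46 mm high; origin under its centre. Leave alone.
- coupon: Loose short piece of steel pipe standing in front of the case, 43 mm across, 60 mm high; origin under its centre. Leave alone.
- gas_lens: Loose brass collet body standing to the left of the case, 34 mm across, 40 mm high; origin under its centre. Leave alone.
- wire_brush: Loose wire brush with wooden back to the right of the case, 260 mm long, 30 mm wide, 34 mm high; origin under its centre. Leave alone.
- chipping_hammer: Loose chipping hammer lying to the left of the case, about 300 mm long, 25 mm high; origin on the table under the middle of its length. Leave alone.

How it is judged (in metres and radians):
On the way, in this order (a step that is already met when the one before it is completed fails the run):
1. a fingertip feels the solid bar (rests on the case with at least 1.6 N, catch not pushed) (contact force between the fingers and case above 1.6 N and value of joint catch below 0.0005 m and value of joint lid below 0.1 rad), for 0.1 s.
2. a fingertip has pushed the catch plate down at least 5 mm (value of joint catch above 0.005 m and contact force between the fingers and case above 1 N), for 0.05 s.
3. the lid has sprung up (value of joint lid above 1.4 rad), for 0.2 s.
At the end, for the whole second after the job is handed in: The lid stands open (over 1.4 rad) and still, the catch has been let go and is back up (within 1.5 mm), and every loose thing is within 30 mm of where it stood (value of joint lid above 1.4 rad and velocity of joint lid below 0.2 rad/s and value of joint catch below 0.0015 m and distance of each of gas_cup, coupon, gas_lens, wire_brush, chipping_hammer from where it was at the start of the episode below 0.03 m); the robot touches nothing.
It fails at once if the fingers bear down harder than 60 N (contact force between the fingers and anything else above 60 N).
It fails at once if a loose thing on the bench is lifted, carried or shoved more than 30 mm (distance of any of gas_cup, coupon, gas_lens, wire_brush, chipping_hammer from where it was at the start of the episode above 0.03 m).
It also fails if it takes over 54 s, if anything falls off the work surface, if the arm or the gripper's body presses on something with over 40 N, if the wrist force passes 120 N, or if a joint passes its speed limit or range.

### The arm

A 6-joint arm with a two-finger parallel gripper is mounted at the origin on the work surface. World frame = base frame: x ahead of the robot, y to its left, z up, the work surface at z = 0. Lengths are in m, angles in degrees, forces in N, time in s.
With the tool pointing down it reaches from about 0.35 to 0.85 m from the base axis. Payload 8.1 kg.
Tool frame: the origin (TCP) lies at the very end of the fingers, on their centre line; the grasp point (between the pads) lies 19 mm behind it; z points along the fingers, y is the line along which they close (so a half turn about z gives the same grasp; the last joint's range is limited). The gripper opens to 85 mm and grips with 20 to 120 N. Pads are 22 mm wide; open, the fingers measure 114 mm over their backs; the gripper's body (76 mm by 85 mm) begins 54 mm behind the grasp point. The pads swing forward as they close: fully open they stand 13 mm farther back than shut.
Start: joints at [70.565, 7.471, 85.268, -0, 87.261, -4.893], TCP at [0.151, 0.581, 0.231] pointing down, gripper open.
Joint ranges: [-169.43, 169.43], [-51.17, 129.36], [1.28, 143.12], [-76.62, 256.62], [0, 156.53], [-152.29, 152.29]. Speed limits (degrees/s): [136.94, 136.94, 159.86, 180, 180, 180].

### API

Orientations are given as a 3x3 rotation matrix whose columns are the frame's x, y, z axes.
In Python, from station import readout, read_camera, camera_params, env gives the robot as it stands.
- The arm moves only by the tool arm_command, never from a script. Its argument "plan" is a list that holds one entry, the list of rows, each a list of 5 numbers: the shift along the tool's x, y, z in m, then the turn about the tool's z in degrees, then the finger opening in m, from 0 to 0.0854. In form: [[[dx, dy, dz, roll, fingers], ...]]. A call has exactly 8 rows; each row shifts and turns the commanded pose from where the row before left it, along the tool's axes as they then stand; what a row does not reach is not made up. A row lasts 1/8 s, in which the tool goes at most 62.5 mm and 10.7 degrees, less where a joint would pass 70% of its speed; a pose out of reach is approached as far as the arm can. A call is refused whole if a number of a shift passes 0.0625 or a number of a turn 10.7, either way. A call with a gripper value outside its range is refused whole. The fingers move at their own pace and stop on an object; the grip force is fixed at half the most. Time passes only in rows, so rows that do not move let the fingers close, or fill a call up. It gives the time, the measured TCP pose, the force, the opening and the grip force at its end, in the units of the state.
- readout.get_state(): the state, without advancing time (a new reading comes with each control period).
- read_camera(name): name is "scene" or "top"; returns the picture (400x640x3 uint8, blue, green, red); there is no depth.
- camera_params(name): a dict with "fx", "fy", "cx", "cy" (pixels), "R" (3x3) and "t" (3): a world point X has camera coordinates R X + t. Camera axes: x right, y down, z forward; pixel columns grow to the right and rows downward; lengths in m; the calibration is good to about 2 mm. A picture is of the moment at which its call begins. camera_params takes no time and is no camera call.
- env.close_job(): hands the job in; it is judged then, once.
The state is a dict: "time_s": time; "joint_pos": joint angles; "dq": joint speeds; "joint_efforts": joint torques, N m; "ee_pos": TCP position; "orientation": TCP orientation; "wrist_force": force on the tool from outside, world axes, zero at the start; "moment": the same for the moment, N m; "opening": finger opening in m; "gripper_force": force on a finger pad.
Only numpy, scipy, OpenCV 4.12 (cv2) and the standard library are available. Lean on these libraries where they do the work, as an engineer would, in place of code of your own. Each camera call takes 0.05 s, during which the arm holds its last target. There are 200 camera calls.

## Working session

There is one attempt and no reset: what is moved stays moved. The work goes in short steps, Python scripts to look and compute and a tool call to move; the robot and the scene stay as the last step left them, time stands still between calls to the robot, and variables do not carry over. Pictures are saved under pics/ and viewed, at most 10 in all, crops included, and the job is handed in when it is done.

Besides the shell and the picture viewer there is one more tool, called as name(argument=value, ...) on one line, values as JSON. arm_command: Moves the arm, as the interface text tells. Its arguments: {"type":"object","properties":{"plan":{"type":"array"}},"required":["plan"]}

```bash
mkdir -p pics; python3 - <<'E'
from station import *
import cv2,numpy as np
for n in("scene","top"):
    cv2.imwrite(f"pics/{n}0.png",read_camera(n));p=camera_params(n)
    print(n,p["fx"],p["cx"],p["cy"],np.round(p["R"],3).tolist(),np.round(p["t"],3))
s=readout.get_state();print(s["time_s"],s["ee_pos"],np.round(s["orientation"],3),s["wrist_force"],s["opening"])
E
```

```text
scene 441.07014423918986 321.6669209609435 200.02586592141935 [[-0.792, 0.611, 0.005], [0.497, 0.649, -0.576], [-0.355, -0.454, -0.817]] [ 0.398 -0.288  1.417]
top 465.3294873254486 315.06085197413955 198.40744890036623 [[-0.029, -1.0, 0.004], [-0.995, 0.028, -0.095], [0.095, -0.007, -0.995]] [0.083 0.55  1.359]
0.1 [0.15046414 0.58030865 0.23032412] [[-0.968  0.251 -0.001]
 [ 0.251  0.968 -0.002]
 [ 0.    -0.002 -1.   ]] [-0.70447177 -0.39903835  0.19585332] 0.08534300513169074
```

View pics/scene0.png

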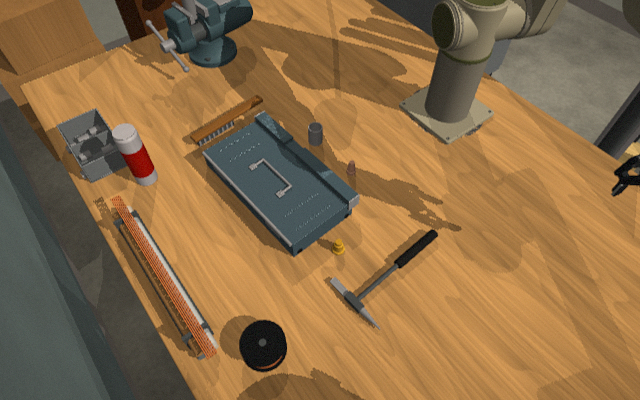

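View pics/top0.png

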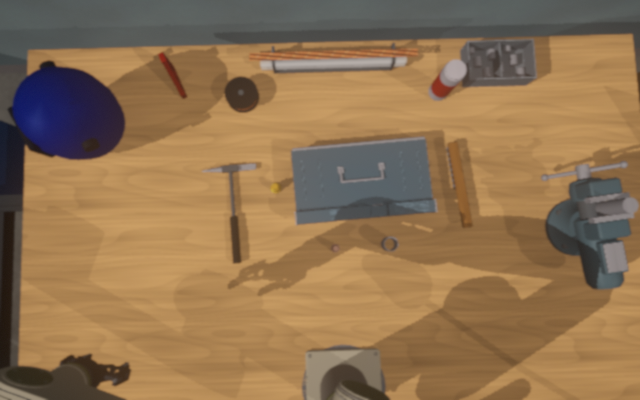

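The case lies around (365,180) in the top view, with the bar along its lower edge (rows about 200–222). In the scene view it runs from (262,118) to (355,200). I'll enlarge both bars.

```bash
python3 - <<'E'
import cv2,numpy as np
a=cv2.imread("pics/scene0.png")[100:260,195:365];b=cv2.imread("pics/top0.png")[130:230,285:445]
e=lambda i:cv2.convertScaleAbs(cv2.resize(i,None,fx=4.5,fy=4.5,interpolation=cv2.INTER_CUBIC),alpha=1.6)
cv2.imwrite("pics/s1.png",e(a)[:600]);cv2.imwrite("pics/t1.png",e(b))
E
```

```text
(no output)
```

View pics/s1.png

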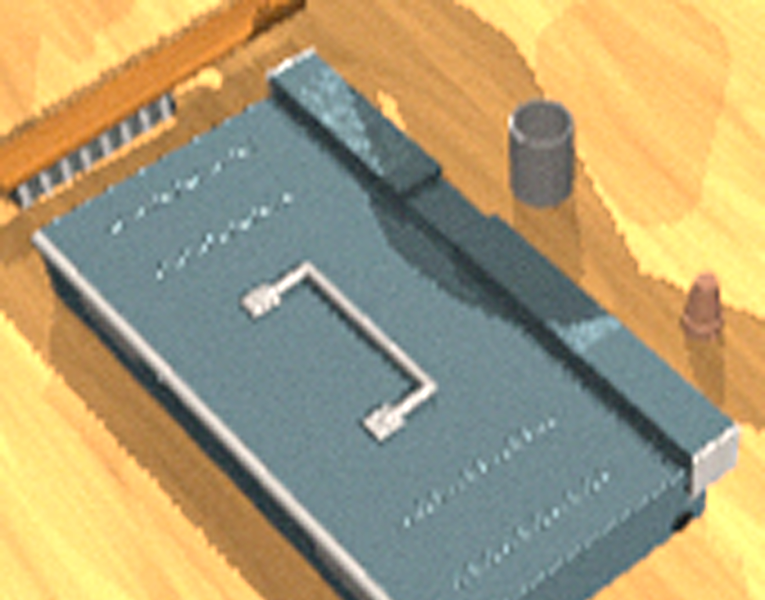

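View pics/t1.png

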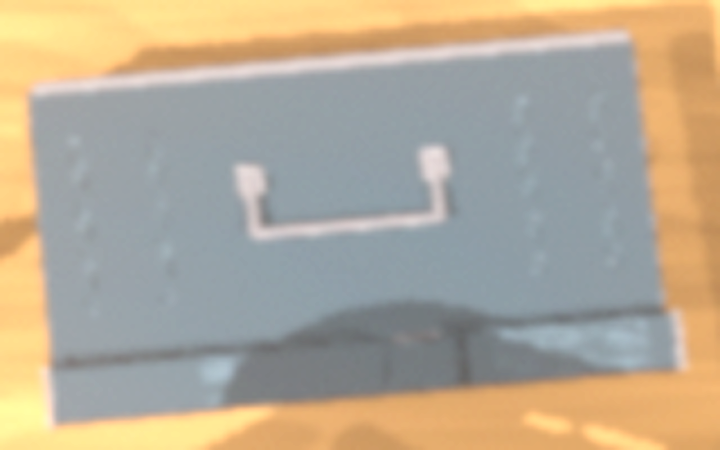

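In the crops, the notch shows between t1 x≈385 and 462 (top) and between s1 (440,170) and (490,215) on the bar's front edge (scene). That puts it roughly 37 mm right of the bar's middle. I'll triangulate next.

```bash
cat > h.py <<'E'
import numpy as np
from station import *
def ray(n,u,v):
    p=camera_params(n);R=np.array(p["R"]);C=-R.T@np.array(p["t"]).ravel()
    d=R.T@np.array([(u-p["cx"])/p["fx"],(v-p["cy"])/p["fy"],1]);return C,d/np.linalg.norm(d)
def plane(n,u,v,z):
    C,d=ray(n,u,v);return C+d*(z-C[2])/d[2]
def tri(a,b):
    (C,d),(D,e)=ray("scene",*a),ray("top",*b)
    s=np.linalg.lstsq(np.c_[d,-e],D-C,rcond=None)[0];P,Q=C+s[0]*d,D+s[1]*e
    return (P+Q)/2,np.linalg.norm(P-Q)
E
python3 - <<'E'
from h import *
S=lambda x,y:(195+x/4.5,100+y/4.5);T=lambda x,y:(285+x/4.5,130+y/4.5)
for n,s,t in [("FL",(738,428),(56,425)),("BL",(690,460),(50,366)),("FR",(313,50),(687,370)),("BR",(270,75),(680,312)),("notchR_f",(440,170),(465,385)),("notchL_f",(490,215),(388,390))]:
    p,e=tri(S(*s),T(*t));print(n,p.round(4),round(e,4),plane("scene",*S(*s),.074).round(4)[:2],plane("top",*T(*t),.074).round(4)[:2])
for n,u,v in [("cup",352,172),("pipe",315,143)]: print(n,plane("scene",u,v,0).round(3))
for n,u,v in [("cup",335,247),("pipe",389,243)]: print(n,plane("top",u,v,.05).round(3))
s=readout.get_state();print(s["time_s"])
E
```

```text
FL [0.4743 0.121  0.0675] 0.0006 [0.4775 0.1245] [0.4743 0.1206]
BL [0.5121 0.1236 0.0712] 0.0 [0.5134 0.125 ] [0.5119 0.1235]
FR [ 0.4982 -0.2835  0.0694] 0.0002 [ 0.5006 -0.2792] [ 0.4979 -0.2822]
BR [ 0.5348 -0.28    0.0712] 0.0014 [ 0.5356 -0.2768] [ 0.5351 -0.2797]
notchR_f [ 0.4938 -0.142   0.0712] 0.0036 [ 0.4965 -0.1412] [ 0.4923 -0.1403]
notchL_f [ 0.4917 -0.0924  0.0717] 0.0029 [ 0.4939 -0.0918] [ 0.4905 -0.0911]
cup [0.401 0.012 0.   ]
pipe [ 0.418 -0.142  0.   ]
cup [0.407 0.014 0.05 ]
pipe [ 0.414 -0.143  0.05 ]
0.1
```

The notch middle is about 37 mm right of bar_top, at world (0.508, −0.115). The case is yawed +3.35°, with bar centre at (0.5055, −0.078). I'll align the tool with the case, shut the fingers and move over the solid bar.

arm_command(plan=[[[0, 0, 0, -8.95, 0], [0, 0, 0, -8.95, 0], [-0.02, -0.04, 0, 0, 0], [-0.02, -0.04, 0, 0, 0], [-0.02, -0.04, 0, 0, 0], [-0.02, -0.04, 0, 0, 0], [-0.02, -0.04, 0, 0, 0], [-0.02, -0.04, 0, 0, 0]]])

```text
time_s: 1.1
ee_pos: [0.2848, 0.3468, 0.2309]
orientation: [[-0.998, -0.059, -0.0], [-0.059, 0.998, -0.0], [0.0, -0.0, -1.0]]
wrist_force: [0.6, 0.1, 0.7]
opening: 0.0001
gripper_force: 0.0
```

arm_command(plan=[[[-0.02, -0.04, 0, 0, 0], [-0.02, -0.04, 0, 0, 0], [-0.02, -0.04, 0, 0, 0], [-0.02, -0.04, 0, 0, 0], [-0.02, -0.04, 0, 0, 0], [-0.02, -0.04, 0, 0, 0], [-0.02, -0.04, 0, 0, 0], [-0.02, -0.04, 0, 0, 0]]])

```text
time_s: 2.1
ee_pos: [0.4633, 0.0368, 0.231]
orientation: [[-0.998, -0.058, -0.0], [-0.058, 0.998, 0.0], [0.0, 0.0, -1.0]]
wrist_force: [1.2, 1.0, -0.1]
opening: 0.0001
gripper_force: 0.0
```

arm_command(plan=[[[-0.016, -0.04, 0, 0, 0], [-0.012, -0.035, 0.02, 0, 0], [0, 0, 0.03, 0, 0], [0, 0, 0.03, 0, 0], [0, 0, 0.03, 0, 0], [0, 0, 0.02, 0, 0], [0, 0, 0, 0, 0], [0, 0, 0, 0, 0]]])

```text
time_s: 3.1
ee_pos: [0.4957, -0.0351, 0.1021]
orientation: [[-0.998, -0.059, 0.001], [-0.059, 0.998, -0.0], [-0.001, -0.0, -1.0]]
wrist_force: [0.1, -0.7, 1.3]
opening: -0.0
gripper_force: 0.0
```

```bash
python3 - <<'E'
from station import *
import cv2
s=readout.get_state();print(s["time_s"],s["ee_pos"],s["wrist_force"])
a=read_camera("scene")[60:240,185:385];b=read_camera("top")[120:260,285:445]
e=lambda i,f:cv2.convertScaleAbs(cv2.resize(i,None,fx=f,fy=f,interpolation=cv2.INTER_CUBIC),alpha=1.5)
cv2.imwrite("pics/s2.png",e(a,3.3));cv2.imwrite("pics/t2.png",e(b,4))
E
```

```text
3.1 [ 0.49569255 -0.03510711  0.1020702 ] [ 0.05448343 -0.68616139  1.27566836]
```

View pics/s2.png

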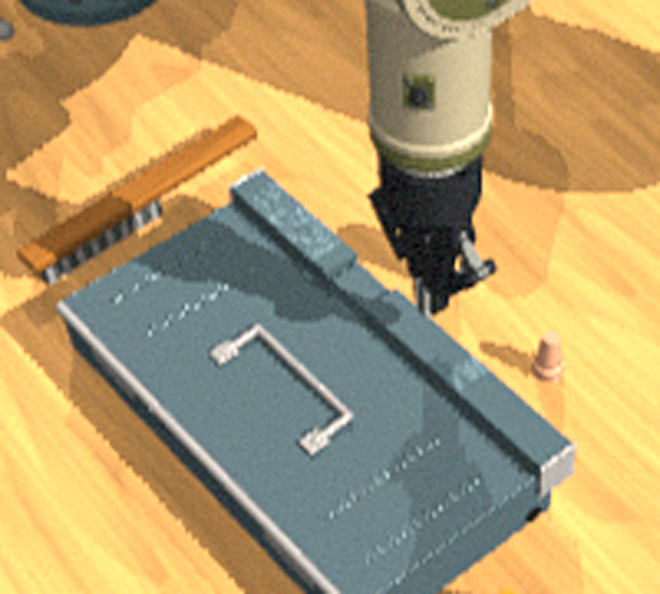

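The tip hangs above the bar at about (428,313) in the crop, slightly towards its front edge. The notch is still clearly visible at (355–400, 255–295). I'll shift a few millimetres back and go down to just above the bar.

arm_command(plan=[[[-0.004, 0, 0.01, 0, 0], [0, 0, 0.01, 0, 0], [0, 0, 0.003, 0, 0], [0, 0, 0, 0, 0], [0, 0, 0, 0, 0], [0, 0, 0.001, 0, 0], [0, 0, 0.001, 0, 0], [0, 0, 0, 0, 0]]])

```text
time_s: 4.2
ee_pos: [0.4993, -0.0348, 0.0763]
orientation: [[-0.998, -0.059, -0.0], [-0.059, 0.998, 0.0], [0.0, 0.0, -1.0]]
wrist_force: [-0.1, 0.5, 1.3]
opening: -0.0002
gripper_force: 0.0
```

```bash
python3 - <<'E'
from h import *
import numpy as np
print(plane("scene",185+428/3.3,60+313/3.3,.102))
s=readout.get_state();print(s["ee_pos"],s["wrist_force"])
E
```

```text
[ 0.5001623  -0.03340311  0.102     ]
[ 0.4992522  -0.03484589  0.07627518] [-0.08379635  0.54750222  1.29065905]
```

arm_command(plan=[[[0, 0, 0.0005, 0, 0], [0, 0, 0.0005, 0, 0], [0, 0, 0.0005, 0, 0], [0, 0, 0.0005, 0, 0], [0, 0, 0, 0, 0], [0, 0, 0, 0, 0], [0, 0, 0, 0, 0], [0, 0, 0, 0, 0]]])

```text
time_s: 5.2
ee_pos: [0.4993, -0.0348, 0.0743]
orientation: [[-0.998, -0.059, 0.0], [-0.059, 0.998, -0.0], [-0.0, -0.0, -1.0]]
wrist_force: [-0.7, 0.2, -0.2]
opening: 0.0001
gripper_force: 0.0
```

arm_command(plan=[[[0, 0, 0.0003, 0, 0], [0, 0, 0, 0, 0], [0, 0, 0.0003, 0, 0], [0, 0, 0, 0, 0], [0, 0, 0, 0, 0], [0, 0, 0, 0, 0], [0, 0, 0, 0, 0], [0, 0, 0, 0, 0]]])

```text
time_s: 6.2
ee_pos: [0.4993, -0.0348, 0.074]
orientation: [[-0.998, -0.059, 0.0], [-0.059, 0.998, -0.0], [-0.0, -0.0, -1.0]]
wrist_force: [-3.0, 0.3, 5.2]
opening: -0.0001
gripper_force: 2.7
```

Contact is about 5 N at z = 0.074. Sliding right along the bar.

arm_command(plan=[[[0, -0.005, 0, 0, 0], [0, -0.005, 0, 0, 0], [0, -0.005, 0, 0, 0], [0, -0.005, 0, 0, 0], [0, -0.005, 0, 0, 0], [0, -0.005, 0, 0, 0], [0, -0.005, 0, 0, 0], [0, 0, 0, 0, 0]]])

```text
time_s: 7.2
ee_pos: [0.5018, -0.0705, 0.074]
orientation: [[-0.998, -0.058, 0.001], [-0.058, 0.998, -0.0], [-0.001, -0.001, -1.0]]
wrist_force: [1.1, 1.2, 4.7]
opening: 0.0001
gripper_force: 2.5
```

arm_command(plan=[[[0, -0.005, 0, 0, 0], [0, -0.005, 0, 0, 0], [0, -0.005, 0, 0, 0], [0, -0.005, 0, 0, 0], [0, -0.004, 0, 0, 0], [0, -0.004, 0, 0, 0], [0, -0.004, 0, 0, 0], [0, 0, 0, 0, 0]]])

```text
time_s: 8.2
ee_pos: [0.5028, -0.1022, 0.0732]
orientation: [[-0.998, -0.058, -0.001], [-0.058, 0.998, -0.0], [0.001, -0.0, -1.0]]
wrist_force: [-0.3, -0.6, -0.2]
opening: -0.0002
gripper_force: 0.0
```

The tip dropped to z = 0.0732 and the force vanished, so the notch is found where the images put it. Moving on to its middle and down to the plate.

arm_command(plan=[[[0, -0.004, 0, 0, 0], [0, -0.004, 0, 0, 0], [0, -0.003, 0, 0, 0], [0, 0, 0.001, 0, 0], [0, 0, 0.001, 0, 0], [0, 0, 0.001, 0, 0], [0, 0, 0.001, 0, 0], [0, 0, 0, 0, 0]]])

```text
time_s: 9.2
ee_pos: [0.5038, -0.1126, 0.0696]
orientation: [[-0.998, -0.059, -0.0], [-0.059, 0.998, 0.0], [0.0, 0.0, -1.0]]
wrist_force: [0.8, 0.1, 0.1]
opening: 0.0001
gripper_force: 0.0
```

arm_command(plan=[[[0, 0, 0.0015, 0, 0], [0, 0, 0.0015, 0, 0], [0, 0, 0.0015, 0, 0], [0, 0, 0.0015, 0, 0], [0, 0, 0.0015, 0, 0], [0, 0, 0.0013, 0, 0], [0, 0, 0, 0, 0], [0, 0, 0, 0, 0]]])

```text
time_s: 10.2
ee_pos: [0.504, -0.1127, 0.061]
orientation: [[-0.998, -0.059, 0.0], [-0.059, 0.998, -0.0], [-0.0, -0.0, -1.0]]
wrist_force: [-1.3, 0.4, 3.5]
opening: 0.0001
gripper_force: 2.2
```

Pressing the last millimetre to the stop, then retreating forward and up.

arm_command(plan=[[[0, 0, 0.001, 0, 0], [0, 0, 0, 0, 0], [0, 0, -0.008, 0, 0], [0.01, 0, -0.015, 0, 0], [0.02, 0, -0.02, 0, 0], [0.03, 0, -0.02, 0, 0], [0.03, 0, -0.03, 0, 0], [0.02, 0, -0.03, 0, 0]]])

```text
time_s: 11.2
ee_pos: [0.3924, -0.119, 0.1833]
orientation: [[-0.998, -0.058, -0.001], [-0.058, 0.998, 0.0], [0.001, 0.0, -1.0]]
wrist_force: [0.1, -0.2, 1.0]
opening: -0.0003
gripper_force: 0.0
```

arm_command(plan=[[[0, 0, -0.03, 0, 0], [0, 0, -0.03, 0, 0], [0, 0, 0, 0, 0], [0, 0, 0, 0, 0], [0, 0, 0, 0, 0], [0, 0, 0, 0, 0], [0, 0, 0, 0, 0], [0, 0, 0, 0, 0]]])

```text
time_s: 12.2
ee_pos: [0.394, -0.1191, 0.2427]
orientation: [[-0.998, -0.059, -0.0], [-0.059, 0.998, 0.0], [0.0, 0.0, -1.0]]
wrist_force: [-0.2, -0.5, 0.1]
opening: 0.0001
gripper_force: 0.0
```

arm_command(plan=[[[0, 0, 0, 0, 0], [0, 0, 0, 0, 0], [0, 0, 0, 0, 0], [0, 0, 0, 0, 0], [0, 0, 0, 0, 0], [0, 0, 0, 0, 0], [0, 0, 0, 0, 0], [0, 0, 0, 0, 0]]])

```text
time_s: 13.2
ee_pos: [0.394, -0.1191, 0.2429]
orientation: [[-0.998, -0.059, -0.0], [-0.059, 0.998, 0.0], [0.0, 0.0, -1.0]]
wrist_force: [0.5, -0.5, 0.6]
opening: -0.0002
gripper_force: 0.0
```

arm_command(plan=[[[0, 0, 0, 0, 0], [0, 0, 0, 0, 0], [0, 0, 0, 0, 0], [0, 0, 0, 0, 0], [0, 0, 0, 0, 0], [0, 0, 0, 0, 0], [0, 0, 0, 0, 0], [0, 0, 0, 0, 0]]])

```text
time_s: 14.2
ee_pos: [0.3941, -0.1191, 0.2429]
orientation: [[-0.998, -0.059, -0.0], [-0.059, 0.998, -0.0], [0.0, -0.0, -1.0]]
wrist_force: [0.0, -0.4, -0.6]
opening: -0.0001
gripper_force: 0.0
```

```bash
python3 - <<'E'
from station import *
import cv2
s=readout.get_state();print(s["time_s"],s["ee_pos"],s["wrist_force"])
cv2.imwrite("pics/s3.png",read_camera("scene"))
E
```

```text
14.2 [ 0.394051   -0.11913839  0.24290517] [ 0.02844847 -0.36372939 -0.60413544]
```

View pics/s3.png

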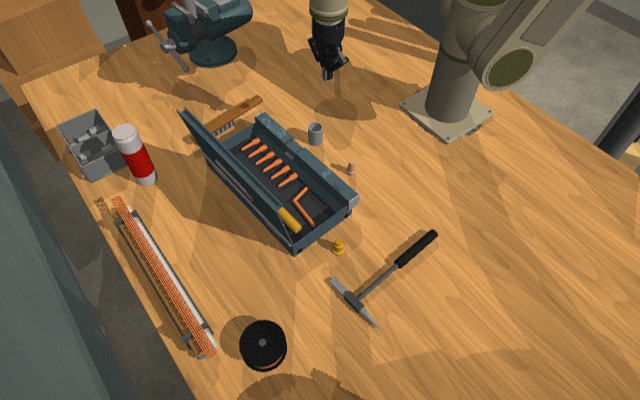

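The lid stands open, its front edge running from (182,110) to (290,245). The loose things are where they were, and the arm is clear at (330,65). I'll wait one more second so the lid is still, then hand in.

arm_command(plan=[[[0, 0, 0, 0, 0], [0, 0, 0, 0, 0], [0, 0, 0, 0, 0], [0, 0, 0, 0, 0], [0, 0, 0, 0, 0], [0, 0, 0, 0, 0], [0, 0, 0, 0, 0], [0, 0, 0, 0, 0]]])

```text
time_s: 15.25
ee_pos: [0.394, -0.1192, 0.2429]
orientation: [[-0.998, -0.059, -0.0], [-0.059, 0.998, -0.0], [0.0, -0.0, -1.0]]
wrist_force: [0.1, -0.1, 0.2]
opening: 0.0002
gripper_force: 0.0
```

```bash
python3 -c "
from station import env
print(env.close_job())"
```

```text
the job is handed in; nothing more can be done
None
```

The job is handed in at about 15 s (no verdict came back): I felt along the bar at about 5 N to the notch, about 37 mm right of bar_top, and pushed the catch down and let it go; the last picture shows the lid open, the loose things where they stood and the arm clear.

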